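# Stow the pipe fitting and close the sliding hatch

### The job

Stand the black pipe fitting from the bench upright in the empty near compartment of the green parts case. Then slide the case's hatch shut until it meets the rubber buffer of the frame, press it home firmly but gently for about a second and let go, so that it stays resting on the buffer. Leave everything else on the bench and in the case where it is.

Things in the scene. Friction and masses are not known exactly. Their poses are not given: they have to be found in the camera images.
- fitting: the black pipe fitting that stands on the bench beside the case: a round foot 44 mm across and 20 mm high, above it a neck 30 mm across up to the top at 64 mm. Origin: centre of its underside, z up. 60 to 130 g. The neck is gripped from above.
- case: green steel parts case, fixed to the bench, 200 mm (x) by 360 mm (y from -190 to +170), 104 mm to the top of its hatch rails. Origin on the bench, z up. Its +y half holds a bay open at the top, halved by a low wall along y. A flat hatch slides along the case's y axis and closes over the bay towards +y.
- slot (a point): point on the floor of the empty near (-x) compartment of the bay, where the fitting is to stand, 20 mm above the bench; axes as the case's. The compartment is 86 mm (x) by 162 mm (y, 70 mm towards the hatch and 92 mm towards the jamb); outer walls rise 68 mm above its floor, the wall between compartments 50 mm. A standing fitting clears the hatch by 6 mm.
- hatch: the sliding hatch: aluminium panel 178 mm (x) by 170 mm (y), 8 mm thick. Origin: middle of its leading (+y) edge, half way up the panel, 94 mm above the bench; axes as the case's. At the start its leading edge is 145 to 157 mm from the jamb face. It runs stiffly: about 3 N to move it, plus 10 N per m/s; it stays where it is left.
- hatch_handle (a point): centre of the top face of the hatch's upright black handle: a bar 70 mm long (case x), 14 mm thick (case y), top 146 mm above the bench, standing 44 mm above the panel; it lies 85 mm behind the leading edge. It can be pinched from above across its 14 mm or pushed.
- jamb: dark steel frame end that the hatch closes against. Origin: middle of its upright face (looking to the case's -y), at the hatch's mid height; axes as the case's. Under its lip a hidden rubber buffer sticks out of the face towards the hatch by 12 to 36 mm, differently each time and not measured: where the hatch meets it must be felt.
- jamb_lip (a point): middle of the free edge of the jamb's top lip, 40 mm from the jamb face, 106 mm above the bench; the hatch's edge goes under it to meet the rubber buffer. The rubber gives 1 mm per 5 N. Pressed on it with 8 to 13 N the hatch is fully home; under 6 N does not seat it, over 16 N damages the buffer. When let go, the hatch stays resting on the buffer.
- mate: a round black plug, 52 mm across the rim and 40 mm tall, standing in the far compartment of the case; to be left alone
- elbow: a black pipe elbow lying on the bench, about 70 mm; to be left alone
- collar: a black ring 64 mm across, 18 mm high, lying on the bench; to be left alone
- driver: a screwdriver lying on the bench; to be left alone
- oil: a white bottle, 52 mm across, 130 mm tall; to be left alone
- block: a wooden block 90 x 130 x 40 mm; to be left alone
- tin: a flat round steel tin, 68 mm across, 30 mm tall; to be left alone
Mind the look-alikes: they are no part of the job. Leave any orange look-alike of the fitting alone.

How it is judged:
On the way, in this order (a step that is already met when the one before it is completed fails the run):
1. the fitting stands in the empty near compartment, let go (x of fitting in the frame of slot between -0.03 and 0.03 m and y of fitting in the frame of slot between -0.055 and 0.075 m and z of fitting in the frame of slot below 0.006 m and angle between fitting's own z axis and vertical below 0.15 rad and contact force between the fingers and fitting below 0.1 N and linear speed of fitting below 0.02 m/s), for 0.2 s.
2. the hatch is pressed home on the frame's buffer with more than 6 N (contact force between hatch and jamb above 6 N), for 0.3 s.
At the end, for the whole second after the job is handed in: The fitting stands upright (0.15 rad) and at rest on the floor of the near compartment (within 30 mm in x, -55 to +75 mm in y of the slot, 6 mm in height); the hatch is shut, at rest, touching the frame buffer (over 0.3 N, edge within 39 mm of the jamb face) (x of fitting in the frame of slot between -0.03 and 0.03 m and y of fitting in the frame of slot between -0.055 and 0.075 m and z of fitting in the frame of slot below 0.006 m and angle between fitting's own z axis and vertical below 0.15 rad and contact force between hatch and jamb above 0.3 N and y of hatch in the frame of jamb above -0.039 m and linear speed of hatch below 0.005 m/s and linear speed of fitting below 0.02 m/s).
It fails at once if the hatch is rammed against the frame with more than 16 N (contact force between hatch and jamb above 16 N).
It fails at once if a bystander is moved by more than 25 mm (distance of any of mate, elbow, collar, driver, oil, block, tin from where it was at the start of the episode above 0.025 m).
It also fails if it takes over 64 s, if anything falls off the work surface, if the arm or the gripper's body presses on something with over 40 N, if the wrist force passes 120 N, or if a joint passes its speed limit or range.

### The arm

A 6-joint arm with a two-finger parallel gripper is mounted at the origin on the work surface. World frame = base frame: x ahead of the robot, y to its left, z up, the work surface at z = 0. Lengths are in m, angles in rad, forces in N, time in s.
With the tool pointing down it reaches from about 0.4 to 0.825 m from the base axis. Payload 7 kg.
Tool frame: the origin (TCP) lies midway between the tips of the shut fingers; the grasp point (between the pads) lies 19 mm behind it; z points along the fingers, y is the line along which they close (so a half turn about z gives the same grasp; the last joint's range is limited). The gripper opens to 88 mm and grips with 3 to 60 N. Pads are 19 mm wide; open, the fingers measure 130 mm over their backs; the gripper's body (78 mm by 193 mm) begins 47 mm behind the grasp point.
Start: joints at [-0.855, 0.359, 0.012, 0, -1.224, -0.288], TCP at [0.28, -0.614, 0.227] pointing down, gripper open.
Joint ranges: [-3.07, 3.07], [-1.43, 2.12], [-1.02, 1.25], [-3.03, 1.67], [-3.05, -0], [-3.03, 3.03]. Speed limits (rad/s): [2.39, 2.39, 3.01, 3.14, 3.14, 3.14].

### API

Orientations are given as [roll, pitch, yaw] about the fixed x, y, z axes, in that order (R = Rz(yaw) Ry(pitch) Rx(roll)).
In Python, from station import arm gives the robot as it stands.
- The arm moves only by the tool servo_tool, never from a script. Its argument "deltas" is a list of rows, each a list of 7 numbers: the closure, from -1 (fully open) to 1 (shut), then the shift along the tool's x, y, z in mm, then the turn, a rotation vector about the tool's x, y, z in degrees. In form: [[gripper, x, y, z, ax, ay, az], ...]. A call has 1 to 20 rows; each row shifts and turns the commanded pose from where the row before left it, along the tool's axes as they then stand; what a row does not reach is not made up. A row lasts 1/12 s, in which the tool goes at most 41.7 mm and 7.16 degrees, less where a joint would pass 70% of its speed; a pose out of reach is approached as far as the arm can. A call is refused whole if a number of a shift passes 41.7 or a number of a turn 7.16, either way. A call with a gripper value outside its range is refused whole. The fingers move at their own pace and stop on an object; "squeeze" is the grip in N (left out, the last holds). Time passes only in rows, so rows that do not move let the fingers close. It gives the time, the measured TCP pose, the force, the opening and the grip force at its end, in the units of the state.
- arm.get_state(): the state, without advancing time (a new reading comes with each control period).
- arm.grab_frame(name): name is "scene" or "top"; returns a dict with "color" (384x512x3 uint8, red, green, blue), "K" (3x3 intrinsics, pixels), "position" and "orientation" of the camera in the world. Camera axes: x right, y down, z forward; pixel columns grow to the right and rows downward; lengths in m; the calibration is good to about 2 mm. A picture is of the moment at which its call begins. There is no depth.
- arm.job_done(): hands the job in; it is judged then, once.
Trained networks look in a picture, given as the dict that the camera call returned (one of the last four; its "shot" number tells which), for a name from the list of things; names that differ only in an ending like _2 or _b are one class to them, and where a whole thing is asked for, a point or a joint stands for the part that bears it (a point fixed in the world has none). Each returns a list of dicts, best first, with "conf" (0 to 1); they miss things now and then, are a little off and sometimes report something else, mostly with a low value. They report only what shows in the picture. A call takes as long as a camera call. They do not tell look-alikes from the thing itself.
- arm.recognise(query, picture): "at" ([x, y, z] in m, in the coordinates of the camera as it stood for that picture, good to about 4 mm: the middle of the surface that is visible of it).
The state is a dict: "t": time; "q": joint angles; "qd": joint speeds; "joint_efforts": joint torques, N m; "eef_pos": TCP position; "ee_rot": TCP orientation; "force": force on the tool from outside, world axes, zero at the start; "moment": the same for the moment, N m; "width": finger opening in m; "gripper_force": force on a finger pad.
Only numpy, scipy, OpenCV 4.12 (cv2) and the standard library are available. Lean on these libraries where they do the work, as an engineer would, in place of code of your own. Each camera call takes 0.05 s, during which the arm holds its last target. There are 200 camera calls.

## Working session

There is one attempt and no reset: what is moved stays moved. The work goes in short steps, Python scripts to look and compute and a tool call to move; the robot and the scene stay as the last step left them, time stands still between calls to the robot, and variables do not carry over. Pictures are saved under pics/ and viewed, at most 10 in all, crops included, and the job is handed in when it is done.

Besides the shell and the picture viewer there is one more tool, called after ">>>" in YAML: its name, and indented under it one key for each argument. servo_tool: Moves the arm, as the interface text tells. Its arguments: {"type":"object","properties":{"deltas":{"type":"array","items":{"type":"array","items":{"type":"number"}}},"squeeze":{"type":"number"}},"required":["deltas"]}

```bash
mkdir -p pics; ls; cat > h.py <<'E'
import numpy as np, cv2
from station import arm
from scipy.spatial.transform import Rotation as R
def Rc(f):
    o=np.array(f["orientation"],float)
    return o if o.shape==(3,3) else R.from_euler('xyz',o).as_matrix()
def world(f,p): return np.array(f["position"])+Rc(f)@np.array(p)
def pix(f,w):
    c=Rc(f).T@(np.array(w)-np.array(f["position"])); u=np.array(f["K"])@c; return u[:2]/u[2]
def onz(f,u,v,z):
    d=Rc(f)@np.linalg.inv(np.array(f["K"]))@np.array([u,v,1.]); p=np.array(f["position"]); return p+d*(z-p[2])/d[2]
def save(f,n): cv2.imwrite('pics/'+n,f["color"][:,:,::-1])
E
python3 - <<'E'
from h import *
np.set_printoptions(precision=4,suppress=True)
s=arm.get_state(); print(s)
a=arm.grab_frame("scene"); b=arm.grab_frame("top")
cv2.imwrite('pics/a.png',cv2.resize(np.vstack([a["color"],b["color"]])[:,:,::-1],(400,600),interpolation=cv2.INTER_AREA)) 
save(b,'top.png'); save(a,'scene.png')
for f in (a,b):
  print(f["position"],f["orientation"],f["K"][0],f["shot"])
  for n in "fitting case hatch hatch_handle jamb jamb_lip slot mate elbow collar".split():
    for r in arm.recognise(n,f)[:4]:
      w=world(f,r["at"]); print(n,round(r["conf"],2),w,pix(f,w).round())
E
```

```text
pics
{'t': 0.0, 'q': array([-0.8549,  0.3594,  0.0111, -0.0004, -1.2241, -0.2881]), 'qd': array([-0.0001, -0.0004, -0.0003,  0.0016, -0.0008,  0.0003]), 'joint_efforts': array([  0.0011, -58.2716,  29.3065,   6.997 ,   0.0071,  -0.0002]), 'eef_pos': array([ 0.2798, -0.6137,  0.2256]), 'ee_rot': array([ 3.1399, -0.0001, -2.7139]), 'force': array([ 0.126 ,  0.0564, -0.4739]), 'moment': array([-0.0491, -0.055 , -0.0455]), 'gripper_force': 0.0, 'width': 0.08750395012912404}
[1.3691 0.3599 0.7839] [-2.1928 -0.0149  1.9539] [354.4371   0.     257.0187] 1
fitting 0.52 [ 0.523  -0.3784  0.034 ] [153. 185.]
fitting 0.47 [ 0.3573 -0.3289  0.0302] [189. 166.]
case 0.71 [0.6676 0.0509 0.0941] [245. 228.]
hatch 0.82 [ 0.6261 -0.0369  0.1008] [224. 210.]
hatch_handle 0.6 [ 0.622  -0.0401  0.0976] [224. 210.]
hatch_handle 0.37 [0.6657 0.0525 0.0944] [246. 227.]
jamb 0.96 [0.6199 0.1863 0.1075] [295. 226.]
jamb 0.31 [ 0.4393 -0.3597  0.0332] [170. 175.]
jamb_lip 0.97 [0.6218 0.1874 0.1109] [295. 226.]
slot 0.9 [0.6678 0.0572 0.0919] [247. 229.]
elbow 0.91 [0.4714 0.4225 0.0409] [381. 233.]
elbow 0.5
[... 294 characters left out ...]
58  0.0417] [378. 243.]
fitting 0.49 [ 0.4336 -0.3648  0.0421] [388. 213.]
fitting 0.45 [ 0.3992 -0.1323  0.0253] [305. 225.]
case 0.8 [0.6102 0.0361 0.0989] [248. 147.]
hatch 0.87 [ 0.6197 -0.0483  0.0988] [278. 144.]
hatch_handle 0.72 [ 0.6152 -0.0498  0.0923] [279. 146.]
jamb 0.69 [0.6114 0.1795 0.1051] [195. 145.]
jamb_lip 0.72 [0.6068 0.1829 0.107 ] [193. 147.]
slot 0.74 [0.607  0.0392 0.0971] [246. 148.]
mate 0.58 [0.6542 0.1359 0.0597] [213. 134.]
elbow 0.71 [0.4573 0.413  0.0366] [115. 202.]
elbow 0.22 [ 0.3997 -0.1372  0.0256] [307. 224.]
collar 0.78 [ 0.6268 -0.3398  0.0168] [375. 148.]
collar 0.75 [ 0.3987 -0.1385  0.0238] [307. 225.]
collar 0.37 [0.6108 0.4274 0.0308] [113. 149.]
```

View pics/top.png

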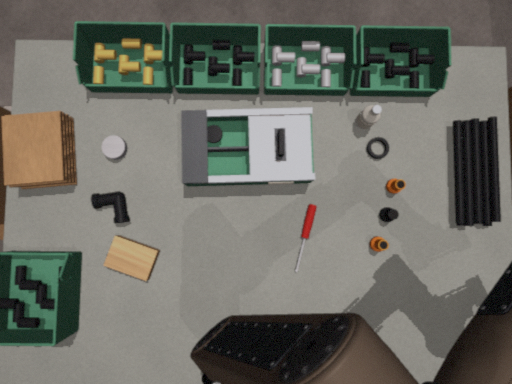

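View pics/scene.png

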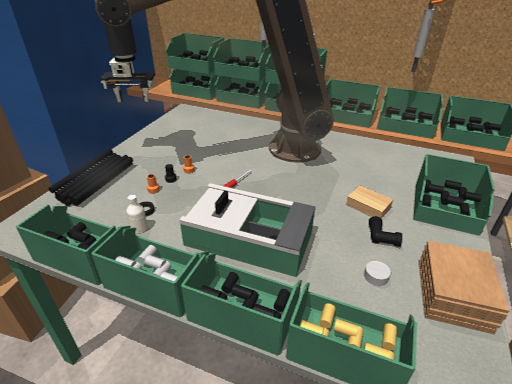

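The top view shows the candidates for the fitting: black at (388,214), orange at (396,186) and orange at (378,243). There are also black elbows in the bins and the collar at (377,148). By the description I choose the black one at (388,214). The case spans (182–313, 108–185) with the jamb on the left (+y), and the near compartment is around (232,165). I'll check the choice in a close crop.

```bash
python3 - <<'E'
from h import *
t=cv2.imread('pics/top.png'); s=cv2.imread('pics/scene.png')
r=lambda im,x,y,w,h,k: cv2.resize(im[y:y+h,x:x+w],None,fx=k,fy=k,interpolation=cv2.INTER_CUBIC)
a=r(t,172,100,160,96,5)            # 800x480
cv2.imwrite('pics/c1.png',a)
b=np.hstack([r(t,358,165,60,90,6),r(s,140,140,60,90,6)])
cv2.imwrite('pics/c2.png',b)
E
```

```text
(no output)
```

View pics/c1.png

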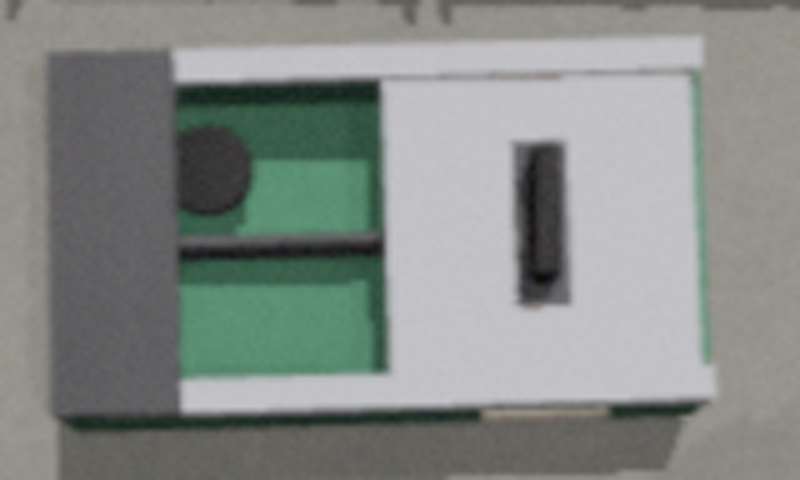

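View pics/c2.png

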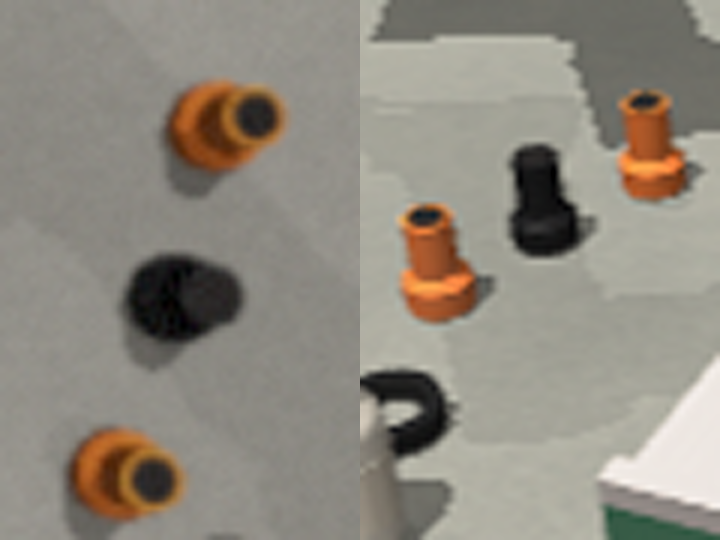

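The crops confirm that the black fitting is the one between the two orange look-alikes, with its top at top-view pixel ≈(393,214). In the case, the hatch's leading edge runs at u≈248.5 and the lip edge at u≈207. The mate is in the far compartment and the near one is empty. Next I compute the positions.

```bash
python3 - <<'E'
from h import *
np.set_printoptions(precision=4,suppress=True)
b=arm.grab_frame("top"); a=arm.grab_frame("scene")
def P(f,cx,cy,k,ox,oy,z): return onz(f,(cx+.5)/k-.5+ox,(cy+.5)/k-.5+oy,z)
t=lambda x,y,z:P(b,x,y,5,172,100,z)
print('fit top view top/foot',P(b,212,298,6,358,165,.064),P(b,176,298,6,358,165,.02))
print('fit scene top',P(a,175,155,6,140,140,.064), 'x', )
for n,x,y,z in [('lipF',173,48,.106),('lipN',180,412,.106),('jambbackF',48,52,.106),('jambbackN',56,414,.106),
 ('leadF',380,80,.098),('leadN',387,372,.098),('trailF',691,75,.098),('railF',703,38,.104),('railN',716,398,.104),
 ('hTL',533,148,.146),('hTR',560,148,.146),('hBL',530,282,.146),('hBR',557,282,.146),('divL',180,246,.07),('divR',382,238,.07)]:
  print(n,t(x,y,z))
p=lambda x,y,z:(t(x,y,z))[:2]
f=P(a,175-360+360-0,155,6,140,140,.064)
E
```

```text
fit top view top/foot [ 0.4308 -0.3722  0.064 ] [ 0.4316 -0.3702  0.02  ]
fit scene top [ 0.4264 -0.3708  0.064 ] x
lipF [0.7117 0.1506 0.106 ]
lipN [0.5114 0.1428 0.106 ]
jambbackF [0.7086 0.2189 0.106 ]
jambbackN [0.5096 0.2096 0.106 ]
leadF [0.6975 0.0371 0.098 ]
leadN [0.5354 0.0314 0.098 ]
trailF [ 0.7025 -0.1347  0.098 ]
railF [ 0.7217 -0.1404  0.104 ]
railN [ 0.5226 -0.1472  0.104 ]
hTL [ 0.6492 -0.0444  0.146 ]
hTR [ 0.6494 -0.0586  0.146 ]
hBL [ 0.5779 -0.0432  0.146 ]
hBR [ 0.5781 -0.0574  0.146 ]
divL [0.6086 0.1486 0.07  ]
divR [0.6145 0.0353 0.07  ]
```

>>> servo_tool:
  deltas:
    - [-1,0,0,0,0,0,5.6]
    - [-1,0,0,0,0,0,5.6]
    - [-1,0,0,0,0,0,5.6]
    - [-1,0,0,0,0,0,5.6]
    - [-1,-20,29.7,0,0,0,0]
    - [-1,-20,29.7,0,0,0,0]
    - [-1,-20,29.7,0,0,0,0]
    - [-1,-20,29.7,0,0,0,0]
    - [-1,-20,29.7,0,0,0,0]
    - [-1,-20,29.7,0,0,0,0]
    - [-1,-20,29.7,0,0,0,0]
    - [-1,-18.8,29.4,0,0,0,0]
    - [-1,0,0,20,0,0,0]
    - [-1,0,0,20,0,0,0]
    - [-1,0,0,20,0,0,0]
    - [-1,0,0,20,0,0,0]
    - [-1,0,0,0,0,0,0]
    - [-1,0,0,0,0,0,0]
  squeeze: 15

```text
t: 2.7
eef_pos: [0.4295, -0.371, 0.1462]
ee_rot: [3.141, -0.002, -3.105]
force: [-1.2, 0.6, 0.8]
width: 0.0877
gripper_force: 0.0
```

>>> servo_tool:
  deltas:
    - [-1,0,0,20,0,0,0]
    - [-1,0,0,20,0,0,0]
    - [-1,0,0,20,0,0,0]
    - [-1,0,0,20,0,0,0]
    - [-1,0,0,20,0,0,0]
    - [-1,0,0,14,0,0,0]
    - [-1,0,0,0,0,0,0]
    - [-1,0,0,0,0,0,0]
    - [1,0,0,0,0,0,0]
    - [1,0,0,0,0,0,0]
    - [1,0,0,0,0,0,0]
    - [1,0,0,0,0,0,0]
    - [1,0,0,0,0,0,0]
    - [1,0,0,0,0,0,0]
    - [1,0,0,0,0,0,0]
    - [1,0,0,0,0,0,0]

```text
t: 4.03
eef_pos: [0.4299, -0.3712, 0.0326]
ee_rot: [3.142, -0.0, -3.105]
force: [-0.4, -0.9, -0.7]
width: 0.0397
gripper_force: 0.0
```

>>> servo_tool:
  deltas:
    - [1,0,0,0,0,0,0]
    - [1,0,0,0,0,0,0]
    - [1,0,0,0,0,0,0]
    - [1,0,0,0,0,0,0]
    - [1,0,0,0,0,0,0]
    - [1,0,0,0,0,0,0]

```text
t: 4.53
eef_pos: [0.4299, -0.3711, 0.0325]
ee_rot: [3.142, -0.0, -3.105]
force: [-0.1, -0.2, 0.0]
width: 0.0286
gripper_force: 15.0
```

>>> servo_tool:
  deltas:
    - [1,0,0,-10,0,0,0]
    - [1,0,0,-20,0,0,0]
    - [1,0,0,-25,0,0,0]
    - [1,0,0,-25,0,0,0]
    - [1,0,0,-25,0,0,0]
    - [1,0,0,-25,0,0,0]
    - [1,0,0,-25,0,0,0]
    - [1,0,0,-20,0,0,0]
    - [1,0,0,0,0,0,0]
    - [1,0,0,0,0,0,0]

```text
t: 5.37
eef_pos: [0.4305, -0.3713, 0.2096]
ee_rot: [-3.14, 0.003, -3.105]
force: [-0.5, 0.5, -1.0]
width: 0.0287
gripper_force: 15.0
```

```bash
python3 - <<'E'
from h import *
a=arm.grab_frame("scene"); s=arm.get_state(); print(s['eef_pos'],s['width'])
u=pix(a,s['eef_pos']).astype(int); print(u)
im=a["color"][max(0,u[1]-50):u[1]+60,max(0,u[0]-60):u[0]+60,::-1]
cv2.imwrite('pics/lift.png',cv2.resize(im,None,fx=5,fy=5,interpolation=cv2.INTER_CUBIC))
E
```

```text
[ 0.42980225 -0.37097886  0.20817246] 0.028856335198607225
[162 131]
```

View pics/lift.png

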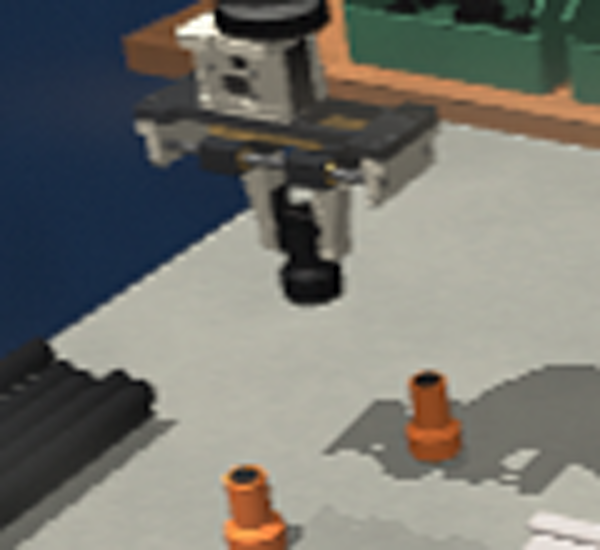

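The fitting is held upright between the fingers at about (300,240) in the crop, and both orange look-alikes are untouched. Next I carry it over the near compartment.

>>> servo_tool:
  deltas:
    - [1,-9.6,14,0,0,0,0]
    - [1,-9.6,28,0,0,0,0]
    - [1,-9.6,30,0,0,0,0]
    - [1,-9.6,30,0,0,0,0]
    - [1,-9.6,30,0,0,0,0]
    - [1,-9.6,30,0,0,0,0]
    - [1,-9.6,30,0,0,0,0]
    - [1,-9.6,30,0,0,0,0]
    - [1,-9.6,30,0,0,0,0]
    - [1,-9.6,30,0,0,0,0]
    - [1,-9.6,30,0,0,0,0]
    - [1,-9.6,30,0,0,0,0]
    - [1,-9.6,30,0,0,0,0]
    - [1,-9.6,30,0,0,0,0]
    - [1,-9.6,30,0,0,0,0]
    - [1,-9.2,22.7,0,0,0,0]
    - [1,0,0,0,0,0,0]
    - [1,0,0,0,0,0,0]
    - [1,0,0,0,0,0,0]

```text
t: 7.0
eef_pos: [0.5655, 0.0886, 0.2064]
ee_rot: [-3.141, -0.002, -3.104]
force: [-1.0, -0.2, -0.5]
width: 0.0291
gripper_force: 15.0
```

```bash
python3 - <<'E'
from h import *
a=arm.grab_frame("scene"); s=arm.get_state(); print(s['eef_pos'],s['width'])
b=arm.grab_frame("top")
p=lambda x,y,z: np.array([.615+x-.0366*y,.0455+.0366*x+y,z])
im=a["color"][:,:,::-1].copy()
for z in (.02,.104):
  for x,y in [(-.047,.045),(-.09,-.011),(-.09,.101),(-.004,-.011),(-.004,.101),(.1,-.19),(-.1,-.19),(.1,.17),(-.1,.17)]:
    u=pix(a,p(x,y,z)).astype(int); im[u[1],u[0]]=(0,0,255) if z<.1 else (255,0,255)
im=im[120:280,160:330]
cv2.imwrite('pics/over.png',cv2.resize(im,None,fx=3.7,fy=3.7,interpolation=cv2.INTER_NEAREST))
E
```

```text
[0.56560935 0.08819933 0.20679863] 0.02887949057956986
```

View pics/over.png

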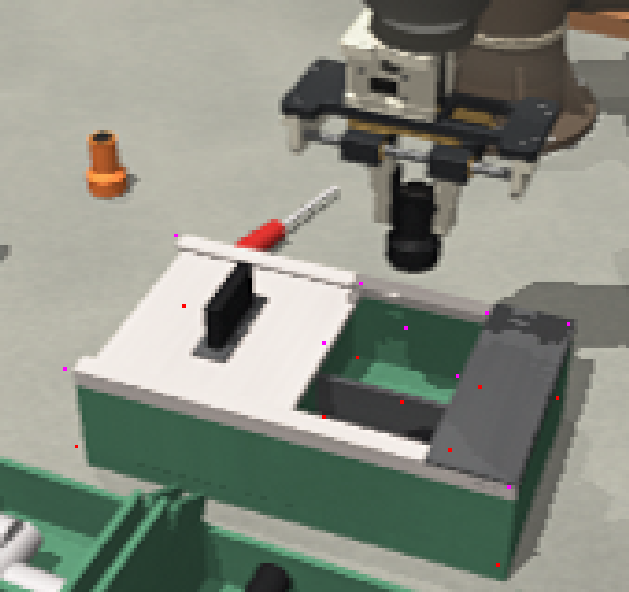

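The fitting is centred over the near compartment, which is empty, and the projected case model (dots) matches its edges. I'll lower it now.

>>> servo_tool:
  deltas:
    - [1,0,0,15,0,0,0]
    - [1,0,0,18,0,0,0]
    - [1,0,0,18,0,0,0]
    - [1,0,0,18,0,0,0]
    - [1,0,0,18,0,0,0]
    - [1,0,0,18,0,0,0]
    - [1,0,0,18,0,0,0]
    - [1,0,0,12,0,0,0]
    - [1,0,0,6,0,0,0]
    - [1,0,0,4,0,0,0]
    - [1,0,0,0,0,0,0]
    - [1,0,0,0,0,0,0]
    - [1,0,0,0,0,0,0]

```text
t: 8.18
eef_pos: [0.5669, 0.089, 0.0635]
ee_rot: [3.141, 0.001, -3.105]
force: [-0.1, 0.1, -0.9]
width: 0.029
gripper_force: 15.0
```

>>> servo_tool:
  deltas:
    - [1,0,0,3,0,0,0]
    - [1,0,0,3,0,0,0]
    - [1,0,0,1.5,0,0,0]
    - [1,0,0,1,0,0,0]
    - [1,0,0,1,0,0,0]
    - [1,0,0,0,0,0,0]
    - [1,0,0,0,0,0,0]

```text
t: 8.77
eef_pos: [0.5663, 0.0889, 0.053]
ee_rot: [-3.141, -0.0, -3.105]
force: [-0.0, 0.0, -1.6]
width: 0.029
gripper_force: 15.0
```

>>> servo_tool:
  deltas:
    - [1,0,0,0.5,0,0,0]
    - [1,0,0,0.5,0,0,0]
    - [1,0,0,0,0,0,0]
    - [1,0,0,0,0,0,0]

```text
t: 9.1
eef_pos: [0.5665, 0.0889, 0.0524]
ee_rot: [3.142, 0.0, -3.105]
force: [-0.8, -0.2, 4.1]
width: 0.0291
gripper_force: 15.0
```

Contact with the floor (about 4–5 N). I'll release partially, to about 46 mm opening.

>>> servo_tool:
  deltas:
    - [0,0,0,0,0,0,0]
    - [0,0,0,0,0,0,0]
    - [-0.05,0,0,0,0,0,0]
    - [-0.05,0,0,0,0,0,0]
    - [-0.05,0,0,0,0,0,0]
    - [-0.05,0,0,0,0,0,0]

```text
t: 9.6
eef_pos: [0.5663, 0.0889, 0.052]
ee_rot: [-3.142, -0.0, -3.105]
force: [-0.8, 0.4, -0.0]
width: 0.0461
gripper_force: 0.0
```

>>> servo_tool:
  deltas:
    - [-0.05,0,0,-6,0,0,0]
    - [-0.05,0,0,-14,0,0,0]
    - [-0.05,0,0,-20,0,0,0]
    - [-0.05,0,0,-24,0,0,0]
    - [-0.05,0,0,-24,0,0,0]
    - [-0.05,0,0,-24,0,0,0]
    - [1,0,0,-24,0,0,0]
    - [1,0,0,-14,0,0,0]
    - [1,-4.7,-18,0,0,0,0]
    - [1,-4.7,-18,0,0,0,0]
    - [1,-4.7,-18,0,0,0,0]
    - [1,-4.7,-18,0,0,0,0]
    - [1,-4.7,-18,0,0,0,0]
    - [1,-4.7,-18,0,0,0,0]
    - [1,-4.7,-18,0,0,0,0]
    - [1,-4.7,-18,0,0,0,0]
    - [1,-4.7,-18,0,0,0,0]
    - [1,-4.8,-19.3,0,0,0,0]
    - [1,0,0,0,0,0,0]
    - [1,0,0,0,0,0,0]

```text
t: 11.27
eef_pos: [0.62, -0.0915, 0.2021]
ee_rot: [-3.142, -0.0, -3.107]
force: [-0.1, 0.6, -0.3]
width: 0.0005
gripper_force: 0.0
```

```bash
python3 - <<'E'
from h import *
b=arm.grab_frame("top"); a=arm.grab_frame("scene"); s=arm.get_state(); print(s['eef_pos'],s['width'],s['force'])
r=lambda im: cv2.resize(im[:,:,::-1],None,fx=4,fy=4,interpolation=cv2.INTER_CUBIC)
A=r(a["color"][130:270,165:325]); B=r(b["color"][95:195,170:330])
cv2.imwrite('pics/placed.png',cv2.resize(np.hstack([A[:400,:400],cv2.resize(A[160:560,200:640],(400,400))]) if 0 else A,None,fx=1,fy=1))
cv2.imwrite('pics/placedtop.png',B)
E
```

```text
[ 0.61984485 -0.09033811  0.20221141] 0.00076961508315573 [ 0.22563121 -0.17622125  0.55923674]
```

View pics/placed.png

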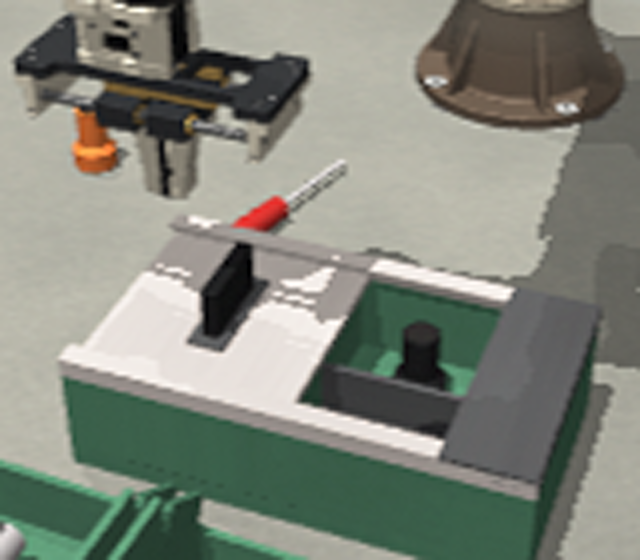

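The fitting stands upright in the near compartment at about (420,355) in the crop, and the hatch hasn't moved. Next I lower the shut fingers behind the handle.

>>> servo_tool:
  deltas:
    - [1,0,0,15,0,0,0]
    - [1,0,0,15,0,0,0]
    - [1,0,0,15,0,0,0]
    - [1,0,0,15,0,0,0]
    - [1,0,0,12,0,0,0]
    - [1,0,0,8,0,0,0]
    - [1,0,0,4,0,0,0]
    - [1,0,0,0,0,0,0]
    - [1,0,0,0,0,0,0]
    - [1,0,0,0,0,0,0]

```text
t: 12.2
eef_pos: [0.6206, -0.0905, 0.1189]
ee_rot: [-3.142, 0.001, -3.105]
force: [0.6, -0.7, 0.2]
width: 0.0007
gripper_force: 0.0
```

>>> servo_tool:
  deltas:
    - [1,0,2,0,0,0,0]
    - [1,0,2,0,0,0,0]
    - [1,0,2,0,0,0,0]
    - [1,0,2,0,0,0,0]
    - [1,0,2,0,0,0,0]
    - [1,0,2,0,0,0,0]
    - [1,0,2,0,0,0,0]
    - [1,0,2,0,0,0,0]
    - [1,0,2,0,0,0,0]
    - [1,0,2,0,0,0,0]

```text
t: 13.03
eef_pos: [0.6193, -0.0708, 0.118]
ee_rot: [-3.141, -0.0, -3.105]
force: [-0.0, -3.7, -0.3]
width: 0.0004
gripper_force: 1.6
```

>>> servo_tool:
  deltas:
    - [1,0,5,0,0,0,0]
    - [1,0,5,0,0,0,0]
    - [1,0,5,0,0,0,0]
    - [1,0,5,0,0,0,0]
    - [1,0,5,0,0,0,0]
    - [1,0,5,0,0,0,0]
    - [1,0,5,0,0,0,0]
    - [1,0,5,0,0,0,0]
    - [1,0,5,0,0,0,0]
    - [1,0,5,0,0,0,0]
    - [1,0,5,0,0,0,0]
    - [1,0,5,0,0,0,0]
    - [1,0,5,0,0,0,0]
    - [1,0,5,0,0,0,0]
    - [1,0,5,0,0,0,0]
    - [1,0,5,0,0,0,0]
    - [1,0,0,0,0,0,0]
    - [1,0,0,0,0,0,0]

```text
t: 14.53
eef_pos: [0.6168, 0.0103, 0.1181]
ee_rot: [3.141, 0.001, -3.104]
force: [0.5, -0.5, 0.7]
width: 0.0004
gripper_force: 0.0
```

```bash
python3 - <<'E'
from h import *
a=arm.grab_frame("scene"); s=arm.get_state(); print(s['eef_pos'],s['width'],s['force'])
im=a["color"][185:275,200:320,::-1]
cv2.imwrite('pics/push.png',cv2.resize(im,None,fx=6,fy=6,interpolation=cv2.INTER_CUBIC))
E
```

```text
[0.61676375 0.01005158 0.11815494] 0.0008239988756830361 [-0.15180018  0.37502464  0.5052309 ]
```

View pics/push.png

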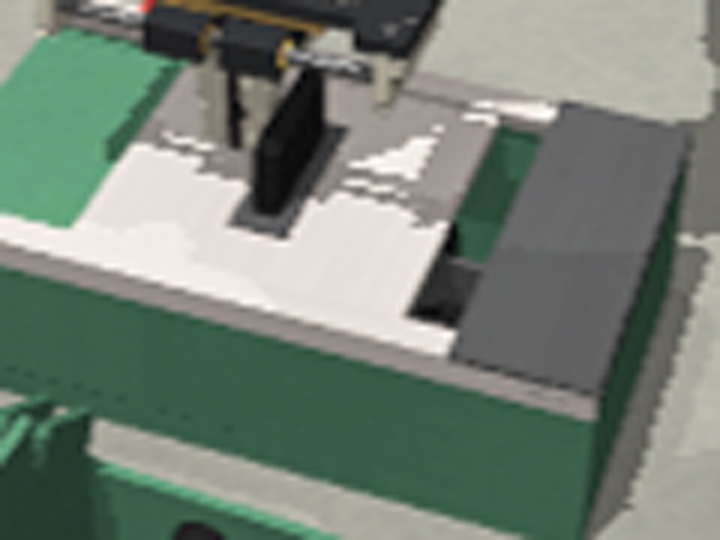

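The hatch edge now runs from about (500,125) to (410,312) in the crop, and a gap to the lip edge remains, from (540,140) to (455,345). I'll measure that gap.

```bash
python3 - <<'E'
from h import *
a=arm.grab_frame("scene")
d=np.array([-.0366,.9993]); o=np.array([.615,.0455])
for n,x,y,z in [('e1',410,312,.098),('e2',500,127,.098),('e3',456,215,.098),('l1',452,355,.106),('l2',555,110,.106),('l3',500,243,.106)]:
  w=onz(a,(x+.5)/6-.5+200,(y+.5)/6-.5+185,z); print(n,w,(w[:2]-o)@d)
E
```

```text
e1 [0.68013823 0.12600676 0.098     ] 0.07806634242077881
e2 [0.53212111 0.12049826 0.098     ] 0.07797912473634379
e3 [0.60677602 0.12272817 0.098     ] 0.07747510960404654
l1 [0.70698021 0.15594488 0.106     ] 0.10700109493206755
l2 [0.51722684 0.14508498 0.106     ] 0.10309376315617776
l3 [0.62673889 0.15176639 0.106     ] 0.10576235807773283
```

>>> servo_tool:
  deltas:
    - [1,0,3,0,0,0,0]
    - [1,0,3,0,0,0,0]
    - [1,0,3,0,0,0,0]
    - [1,0,3,0,0,0,0]
    - [1,0,3,0,0,0,0]
    - [1,0,3,0,0,0,0]
    - [1,0,2,0,0,0,0]
    - [1,0,1,0,0,0,0]

```text
t: 15.3
eef_pos: [0.6157, 0.0308, 0.1181]
ee_rot: [3.142, 0.0, -3.104]
force: [1.7, -2.9, 0.2]
width: 0.0009
gripper_force: 1.5
```

>>> servo_tool:
  deltas:
    - [1,0,0.5,0,0,0,0]
    - [1,0,0.5,0,0,0,0]
    - [1,0,0.5,0,0,0,0]
    - [1,0,0.5,0,0,0,0]

```text
t: 15.63
eef_pos: [0.6156, 0.0323, 0.1181]
ee_rot: [3.142, 0.0, -3.105]
force: [2.1, -2.5, -0.2]
width: 0.0005
gripper_force: 1.5
```

>>> servo_tool:
  deltas:
    - [1,0,0.5,0,0,0,0]
    - [1,0,0.5,0,0,0,0]
    - [1,0,0.5,0,0,0,0]
    - [1,0,0.5,0,0,0,0]

```text
t: 15.97
eef_pos: [0.6155, 0.0344, 0.1181]
ee_rot: [3.142, 0.0, -3.105]
force: [2.0, -3.7, -0.1]
width: 0.0003
gripper_force: 1.5
```

>>> servo_tool:
  deltas:
    - [1,0,0.5,0,0,0,0]
    - [1,0,0.5,0,0,0,0]
    - [1,0,0.5,0,0,0,0]
    - [1,0,0.5,0,0,0,0]

```text
t: 16.3
eef_pos: [0.6154, 0.0364, 0.1181]
ee_rot: [3.142, 0.0, -3.105]
force: [3.0, -3.1, 0.2]
width: 0.0008
gripper_force: 1.5
```

>>> servo_tool:
  deltas:
    - [1,0,0.5,0,0,0,0]
    - [1,0,0.5,0,0,0,0]
    - [1,0,0.5,0,0,0,0]
    - [1,0,0.5,0,0,0,0]

```text
t: 16.63
eef_pos: [0.6154, 0.0384, 0.1181]
ee_rot: [3.142, 0.0, -3.105]
force: [2.2, -3.9, 0.9]
width: 0.0004
gripper_force: 1.5
```

>>> servo_tool:
  deltas:
    - [1,0,0.5,0,0,0,0]
    - [1,0,0.5,0,0,0,0]
    - [1,0,0.5,0,0,0,0]
    - [1,0,0.5,0,0,0,0]

```text
t: 16.97
eef_pos: [0.6153, 0.0404, 0.1181]
ee_rot: [3.142, 0.0, -3.105]
force: [2.3, -3.6, 1.0]
width: 0.0006
gripper_force: 1.6
```

>>> servo_tool:
  deltas:
    - [1,0,0.5,0,0,0,0]
    - [1,0,0.5,0,0,0,0]
    - [1,0,0.5,0,0,0,0]
    - [1,0,0.5,0,0,0,0]

```text
t: 17.3
eef_pos: [0.6152, 0.0424, 0.1181]
ee_rot: [-3.142, 0.0, -3.105]
force: [3.1, -3.2, -0.2]
width: 0.0003
gripper_force: 1.6
```

>>> servo_tool:
  deltas:
    - [1,0,0.5,0,0,0,0]
    - [1,0,0.5,0,0,0,0]
    - [1,0,0.5,0,0,0,0]
    - [1,0,0.5,0,0,0,0]

```text
t: 17.63
eef_pos: [0.6151, 0.0444, 0.1181]
ee_rot: [3.142, 0.0, -3.105]
force: [4.3, -2.7, 1.4]
width: 0.0005
gripper_force: 1.6
```

>>> servo_tool:
  deltas:
    - [1,-0.2,0.5,0,0,0,0]
    - [1,-0.2,0.5,0,0,0,0]
    - [1,-0.2,0.5,0,0,0,0]
    - [1,-0.2,0.5,0,0,0,0]

```text
t: 17.97
eef_pos: [0.6152, 0.0462, 0.118]
ee_rot: [-3.141, -0.001, -3.105]
force: [-1.6, -2.9, 3.5]
width: 0.0003
gripper_force: 1.8
```

>>> servo_tool:
  deltas:
    - [1,0,0.5,0,0,0,0]
    - [1,0,0.5,0,0,0,0]
    - [1,0,0.5,0,0,0,0]
    - [1,0,0.5,0,0,0,0]

```text
t: 18.3
eef_pos: [0.6153, 0.0483, 0.1179]
ee_rot: [-3.141, -0.001, -3.105]
force: [-2.0, -2.9, 3.1]
width: 0.0001
gripper_force: 1.7
```

>>> servo_tool:
  deltas:
    - [1,0,0.5,0,0,0,0]
    - [1,0,0.5,0,0,0,0]
    - [1,0,0.5,0,0,0,0]
    - [1,0,0.5,0,0,0,0]

```text
t: 18.63
eef_pos: [0.6153, 0.0503, 0.1178]
ee_rot: [-3.141, -0.001, -3.105]
force: [-1.8, -2.9, 2.7]
width: 0.0005
gripper_force: 1.7
```

>>> servo_tool:
  deltas:
    - [1,0,0.5,0,0,0,0]
    - [1,0,0.5,0,0,0,0]
    - [1,0,0.5,0,0,0,0]
    - [1,0,0.5,0,0,0,0]

```text
t: 18.97
eef_pos: [0.6154, 0.0524, 0.1178]
ee_rot: [-3.142, -0.001, -3.105]
force: [-2.9, -3.6, 1.1]
width: 0.0003
gripper_force: 1.6
```

>>> servo_tool:
  deltas:
    - [1,0,0.5,0,0,0,0]
    - [1,0,0.5,0,0,0,0]
    - [1,0,0.5,0,0,0,0]
    - [1,0,0.5,0,0,0,0]

```text
t: 19.3
eef_pos: [0.6154, 0.0544, 0.1179]
ee_rot: [-3.142, -0.0, -3.105]
force: [-2.7, -4.0, -0.3]
width: 0.0004
gripper_force: 1.5
```

>>> servo_tool:
  deltas:
    - [1,0,0.5,0,0,0,0]
    - [1,0,0.5,0,0,0,0]
    - [1,0,0.5,0,0,0,0]
    - [1,0,0.5,0,0,0,0]

```text
t: 19.63
eef_pos: [0.6154, 0.0564, 0.118]
ee_rot: [3.142, -0.0, -3.105]
force: [-1.8, -3.0, -0.5]
width: 0.0
gripper_force: 1.5
```

>>> servo_tool:
  deltas:
    - [1,0,0.5,0,0,0,0]
    - [1,0,0.5,0,0,0,0]
    - [1,0,0.5,0,0,0,0]
    - [1,0,0.5,0,0,0,0]

```text
t: 19.97
eef_pos: [0.6154, 0.0584, 0.118]
ee_rot: [3.142, -0.0, -3.105]
force: [-3.3, -4.1, -1.3]
width: 0.0005
gripper_force: 1.4
```

>>> servo_tool:
  deltas:
    - [1,0,0.5,0,0,0,0]
    - [1,0,0.5,0,0,0,0]
    - [1,0,0.5,0,0,0,0]
    - [1,0,0.5,0,0,0,0]

```text
t: 20.3
eef_pos: [0.6153, 0.0604, 0.118]
ee_rot: [3.142, 0.0, -3.105]
force: [-0.8, -3.2, -1.6]
width: 0.0001
gripper_force: 1.4
```

>>> servo_tool:
  deltas:
    - [1,0,0.5,0,0,0,0]
    - [1,0,0.5,0,0,0,0]
    - [1,0,0.5,0,0,0,0]
    - [1,0,0.5,0,0,0,0]

```text
t: 20.63
eef_pos: [0.6152, 0.0624, 0.1181]
ee_rot: [3.142, 0.0, -3.105]
force: [-1.0, -2.6, -1.8]
width: 0.0003
gripper_force: 1.4
```

>>> servo_tool:
  deltas:
    - [1,0,0.5,0,0,0,0]
    - [1,0,0.5,0,0,0,0]
    - [1,0,0.5,0,0,0,0]
    - [1,0,0.5,0,0,0,0]

```text
t: 20.97
eef_pos: [0.6152, 0.0644, 0.1181]
ee_rot: [3.142, 0.0, -3.105]
force: [-1.0, -2.5, -1.2]
width: 0.0004
gripper_force: 1.4
```

>>> servo_tool:
  deltas:
    - [1,0,0.5,0,0,0,0]
    - [1,0,0.5,0,0,0,0]
    - [1,0,0.5,0,0,0,0]
    - [1,0,0.5,0,0,0,0]

```text
t: 21.3
eef_pos: [0.615, 0.0657, 0.1181]
ee_rot: [-3.141, -0.0, -3.105]
force: [-0.7, -7.7, -1.8]
width: 0.0004
gripper_force: 3.5
```

The force has risen, so the hatch has met the buffer. I'll creep in finely from here.

>>> servo_tool:
  deltas:
    - [1,0,0.3,0,0,0,0]
    - [1,0,0.3,0,0,0,0]
    - [1,0,0.3,0,0,0,0]
    - [1,0,0,0,0,0,0]

```text
t: 21.63
eef_pos: [0.615, 0.0661, 0.1181]
ee_rot: [-3.14, -0.0, -3.105]
force: [-0.8, -8.7, -1.7]
width: 0.0005
gripper_force: 4.0
```

>>> servo_tool:
  deltas:
    - [1,0,0.3,0,0,0,0]
    - [1,0,0.3,0,0,0,0]
    - [1,0,0.3,0,0,0,0]
    - [1,0,0,0,0,0,0]

```text
t: 21.97
eef_pos: [0.615, 0.0666, 0.1181]
ee_rot: [-3.14, -0.001, -3.105]
force: [0.2, -10.3, -1.4]
width: 0.0003
gripper_force: 5.0
```

>>> servo_tool:
  deltas:
    - [1,0,0.3,0,0,0,0]
    - [1,0,0.2,0,0,0,0]
    - [1,0,0,0,0,0,0]
    - [1,0,0,0,0,0,0]
    - [1,0,0,0,0,0,0]
    - [1,0,0,0,0,0,0]
    - [1,0,0,0,0,0,0]
    - [1,0,0,0,0,0,0]
    - [1,0,0,0,0,0,0]
    - [1,0,0,0,0,0,0]

```text
t: 22.8
eef_pos: [0.615, 0.0668, 0.1181]
ee_rot: [-3.139, -0.001, -3.105]
force: [0.4, -11.9, -1.0]
width: 0.0002
gripper_force: 5.6
```

>>> servo_tool:
  deltas:
    - [1,0,0.1,0,0,0,0]
    - [1,0,0,0,0,0,0]
    - [1,0,0,0,0,0,0]
    - [1,0,0,0,0,0,0]
    - [1,0,0,0,0,0,0]
    - [1,0,0,0,0,0,0]

```text
t: 23.3
eef_pos: [0.6149, 0.0668, 0.1181]
ee_rot: [-3.139, -0.001, -3.105]
force: [0.2, -12.0, -1.5]
width: 0.0007
gripper_force: 5.7
```

>>> servo_tool:
  deltas:
    - [1,0,-0.5,0,0,0,0]
    - [1,0,-0.5,0,0,0,0]
    - [1,0,-0.5,0,0,0,0]
    - [1,0,-1,0,0,0,0]
    - [1,0,-2,0,0,0,0]
    - [1,0,-4,0,0,0,0]
    - [1,0,-6,0,0,0,0]
    - [1,0,-6,0,0,0,0]
    - [1,0,0,-10,0,0,0]
    - [1,0,0,-20,0,0,0]
    - [1,0,0,-25,0,0,0]
    - [1,0,0,-25,0,0,0]
    - [1,0,0,-20,0,0,0]
    - [1,0,-20,0,0,0,0]
    - [1,0,-30,0,0,0,0]
    - [1,0,-30,0,0,0,0]
    - [1,0,-30,0,0,0,0]
    - [1,0,-20,0,0,0,0]
    - [1,0,0,0,0,0,0]
    - [1,0,0,0,0,0,0]

```text
t: 24.97
eef_pos: [0.6206, -0.0829, 0.2189]
ee_rot: [3.141, 0.001, -3.107]
force: [1.1, 1.1, -0.4]
width: 0.0005
gripper_force: 0.0
```

```bash
python3 - <<'E'
from h import *
a=arm.grab_frame("scene"); s=arm.get_state(); print(s['t'],s['eef_pos'],s['force'])
cv2.imwrite('pics/end.png',cv2.resize(a["color"][120:280,140:400,::-1],None,fx=3,fy=3,interpolation=cv2.INTER_CUBIC))
E
```

```text
25.0167 [ 0.62067008 -0.08205994  0.2187606 ] [0.62971227 0.69715561 0.15229797]
```

View pics/end.png

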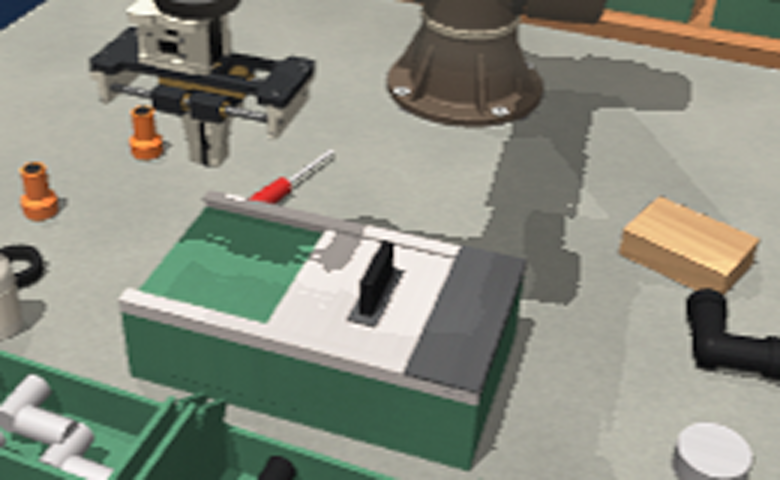

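The hatch is shut under the lip, with its edge hidden at about (435,310), and the other objects in view are where they were. I'm handing the job in.

```bash
python3 -c "
from station import arm
print(arm.job_done())"
```

```text
the job is handed in; nothing more can be done
None
```

The job is handed in, with no verdict returned: the black fitting stands upright in the near compartment, and the hatch was pressed onto the buffer with about 12 N of push (an estimated 9 N on the buffer) for over a second, then let go and left shut.

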